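# Close up the screen-printing press

### The job

Get the small screen-printing press ready for a print, with pushes of the fingertips only: push the white sliding board by its red end block along its guides until it is fully home against the stop, without ramming it, and only then push the raised wooden screen frame down, without slamming it, until it is fully closed and lies flat. Nothing is to be picked up: do not lift the board, and leave the pots, tools and everything else on the table where they are.

Things in the scene. Friction and masses are not known exactly. Their poses are not given: they have to be found in the camera images.
- station: fixed press: plywood base 18 mm thick. Origin on the table under the middle of the hinge line; x away from the robot, y left along hinge and guides, z up; yawed -0.1 to 0.22 rad. Base spans x -250..+50, y -240..+400 mm. Two guides along y, 12 mm high, 188 mm apart, centred on x = -125. A dark steel stop, 14 mm high, faces +y at y = -105
- board: loose white sliding board, 0.35 to 0.7 kg, 182 (x) x 320 (y) x 16 mm, between the guides, with a wooden blank on top and a red block at its left (+y) end. Origin at the centre of its underside, axes as the station's. Slides to -y (2 to 8 N); home against the stop its origin is at x -125, y +55, z 18 mm in the station's frame. Starts 70 to 140 mm left of that
- push_face (a point): point on the outer (+y) upright face of the board's red end block, at mid width, 30 mm above the board's underside (48 mm above the table). The face is 100 mm wide, from 16 to 46 mm above the underside, flush with the board's own 16 mm end below it; the base (top 18 mm above the table) is free beyond it
- screen (a joint): angle of the hinged screen, rad: 0 = fully closed, flat, at its stop; grows as the free front edge rises. Starts raised at 0.80 to 1.15. A stiff hinge: it stays where it is left and does not fall; closing takes about 2 to 8 N at the front bar
- screen_hinge (a point): middle of the hinge line, 46 mm above the table, above the station's origin. Axes turn with the screen: y along the hinge, the screen lies towards -x, z is the normal of its upper (outer) face. Raised, the screen slopes from the hinge up towards the robot and its outer face looks up and away from the robot
- screen_edge (a point): middle of the outer face of the screen's free front bar, where to push it shut: x = -234, z = +30 mm from screen_hinge in the same axes. The frame is 240 (x) x 260 (y) x 30 mm, bars 32 mm wide, blue mesh inside 26 mm below the outer face; the free edge is 16 mm beyond this point. Closed, this point is 76 mm above the table
- tape_roll: bystander: blue roll of tape, 84 mm wide, 24 mm high, lying on the right end of the press base. Origin at the centre of its underside
- ink_jar: bystander: small red ink jar, 48 mm wide, 55 mm high, on the far left of the press base behind the far guide. Origin at the centre of its underside
- ink_tub: bystander: white ink tub, 100 mm wide, 110 mm high, on the table to the right. Origin at the centre of its underside
- water_bottle: bystander: drinking bottle, 64 mm wide, 200 mm high, on the table to the right. Origin at the centre of its underside
- squeegee: bystander: squeegee 260 x 78 x 22 mm lying on the table to the left. Origin under its middle, length along its y
- paint_brush: bystander: brush lying on the table to the right, near the robot. Origin under its middle, length along its x

How it is judged:
By the outcome, as a careful person would: the job done as asked, in the order asked, and still so for the second after the job is handed in, with the robot touching nothing.
It also fails if it takes over 66 s, if anything falls off the work surface, if the arm or the gripper's body presses on something with over 40 N, if the wrist force passes 120 N, or if a joint passes its speed limit or range.

### The arm

A 7-joint arm with a two-finger parallel gripper is mounted at the origin on the work surface. World frame = base frame: x ahead of the robot, y to its left, z up, the work surface at z = 0. Lengths are in m, angles in rad, forces in N, time in s.
With the tool pointing down it reaches from about 0.425 to 0.875 m from the base axis. Payload 8.4 kg.
Tool frame: the origin (TCP) lies on the centre line of the jaws, within the pads' length; the fingertips stand 8 mm ahead of it and the grasp point (between the pads) lies 11 mm behind it; z points along the fingers, y is the line along which they close (so a half turn about z gives the same grasp; the last joint's range is limited). The gripper opens to 87 mm and grips with 3 to 60 N. Pads are 19 mm wide; open, the fingers measure 117 mm over their backs; the gripper's body (75 mm by 190 mm) begins 51 mm behind the grasp point.
Start: joints at [-1.246, 0.333, 0.04, 1.465, -0.013, 1.343, -0.059], TCP at [0.267, 0.592, 0.231] pointing down, gripper open.
Joint ranges: [-2.58, 2.58], [-0.38, 2.09], [-1.3, 1.39], [0.25, 2.4], [-1.5, 4.64], [0.08, 2.09], [-2.65, 2.65]. Speed limits (rad/s): [2.22, 2.22, 2.79, 2.79, 3.14, 3.14, 3.14].

### API

Orientations are given as a unit quaternion [x, y, z, w].
In Python, from workcell import robot, grab_frame, camera_params gives the robot as it stands. The module is installed in compiled form; this text tells all that it offers.
- The arm moves only by the tool step_arm, never from a script. Its arguments are lists of equal length, an entry for each row: "slide": the shift along the tool's x, y, z in mm, a list of three; "roll": the turn about the tool's z in rad. In form: {"slide": [[dx, dy, dz], ...], "roll": [roll, ...]}. A call has 1 to 20 rows; each row is the pose to reach, as a shift and turn from the pose commanded when the call began, along the tool's axes at that moment; what a row does not reach only later rows make up. A row lasts 1/8 s, in which the tool goes at most 62.5 mm and 10.7 degrees, less where a joint would pass 70% of its speed; a pose out of reach is approached as far as the arm can. A call with a gripper value outside its range is refused whole. "jaw" is the finger opening in mm, from 0 to 87, set as the call begins (left out, the last holds). The fingers move at their own pace and stop on an object; the grip force is fixed at half the most. Time passes only in rows, so rows that repeat a pose let the fingers close. It gives the time, the measured TCP pose, the force, the opening and the grip force at its end, in the units of the state.
- robot.state(): the state, without advancing time (a new reading comes with each control period).
- grab_frame(name): name is "scene" or "top" or "wrist"; returns the picture (420x560x3 uint8, red, green, blue); there is no depth.
- camera_params(name): a dict with "intrinsics" (3x3 intrinsics, pixels), "R" (3x3) and "t" (3): a world point X has camera coordinates R X + t; the wrist camera has in their place "T_tool_cam" (4x4, takes a point from camera to tool coordinates, whose origin is the TCP and whose axes are the flange's). Camera axes: x right, y down, z forward; pixel columns grow to the right and rows downward; lengths in m; the calibration is good to about 2 mm. A picture is of the moment at which its call begins: read the wrist's pose just before it. camera_params takes no time and is no camera call.
- robot.sign_off(): hands the job in; it is judged then, once.
The state is a dict: "t": time; "joint_pos": joint angles; "qvel": joint speeds; "effort": joint torques, N m; "tool_pos": TCP position; "tcp_rot": TCP orientation; "wrist_force": force on the tool from outside, world axes, zero at the start; "moment": the same for the moment, N m; "width": opening from 0.0 (shut) to 1.0 (fully open); "grip_force": force on a finger pad.
Only numpy, scipy, OpenCV 4.12 (cv2) and the standard library are available. Lean on these libraries where they do the work, as an engineer would, in place of code of your own. Each camera call takes 0.05 s, during which the arm holds its last target. There are 200 camera calls.

## Working session

There is one attempt and no reset: what is moved stays moved. The work goes in short steps, Python scripts to look and compute and a tool call to move; the robot and the scene stay as the last step left them, time stands still between calls to the robot, and variables do not carry over. Pictures are saved under pics/ and viewed, at most 10 in all, crops included, and the job is handed in when it is done.

Besides the shell and the picture viewer there is one more tool, called after "Call:" as name(argument=value, ...), one argument or row to a line, values as JSON. step_arm: Moves the arm, as the interface text tells. Its arguments: {"type":"object","properties":{"slide":{"type":"array","items":{"type":"array","items":{"type":"number"}}},"roll":{"type":"array","items":{"type":"number"}},"jaw":{"type":"number"}},"required":["slide","roll"]}

```bash
mkdir -p pics
python3 - <<'E'
from workcell import robot, grab_frame, camera_params
import cv2,json
s=robot.state(); print(s)
for n in("scene","top"):
    cv2.imwrite(f"pics/{n}0.png",grab_frame(n)[:,:,::-1]); p=camera_params(n); print(n,p)
print(camera_params("wrist"))
E
```

```text
{'t': 0.0, 'joint_pos': array([-1.24618889,  0.33392656,  0.03987069,  1.46629662, -0.01342129,
        1.34325265, -0.05847902]), 'qvel': array([ 0.00181573, -0.00148454,  0.000251  ,  0.00109442, -0.00151331,
        0.00105574, -0.00046388]), 'effort': array([ 4.62282642e-04, -6.56357718e+01,  1.33528199e+00, -4.03808534e+01,
       -5.98280551e-02,  4.45901463e-02,  1.75908849e-04]), 'tool_pos': array([0.26713326, 0.59207311, 0.22963666]), 'tcp_rot': array([ 2.10320590e-01,  9.77632137e-01, -7.98649707e-04, -1.26371022e-04]), 'wrist_force': array([ 0.37331278, -0.85538348,  0.47145194]), 'moment': array([-0.04273628, -0.0320838 , -0.00996063]), 'grip_force': 0.0, 'width': 0.9996884474193798}
scene {'intrinsics': array([[537.11451754,   0.        , 275.95198436],
       [  0.        , 537.11451754, 215.42496621],
       [  0.        ,   0.        ,   1.        ]]), 'R': array([[ 0.79440103,  0.6071711 ,  0.0164395 ],
       [ 0.45909592, -0.5825035 , -0.67076122],
       [-0.39769076,  0.54040071, -0.74149115]]), 't': array([-0.41501501, -0.18155881,  1.826514  ])}
top {'intrinsic
[... 185 characters left out ...]
-0.99975943, -0.011533  ],
       [-0.99624215,  0.01956445, -0.084373  ],
       [ 0.08457834,  0.00991553, -0.9963675 ]]), 't': array([0.01141398, 0.52782454, 1.44564346])}
{'intrinsics': array([[298.47875285,   0.        , 279.42157423],
       [  0.        , 298.47875285, 211.02100171],
       [  0.        ,   0.        ,   1.        ]]), 'T_tool_cam': array([[ 2.01134576e-04, -9.56044547e-01, -2.93221391e-01,
         8.02891351e-02],
       [ 9.99999861e-01,  3.35432508e-04, -4.07725615e-04,
         4.75396250e-04],
       [ 4.88159837e-04, -2.93221268e-01,  9.56044481e-01,
        -1.54632387e-01],
       [ 0.00000000e+00,  0.00000000e+00,  0.00000000e+00,
         1.00000000e+00]])}
```

View pics/top0.png

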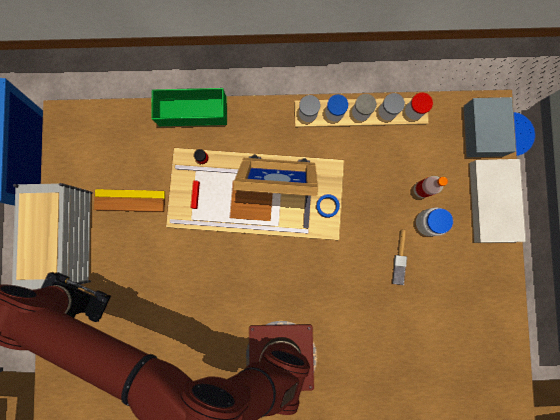

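View pics/scene0.png

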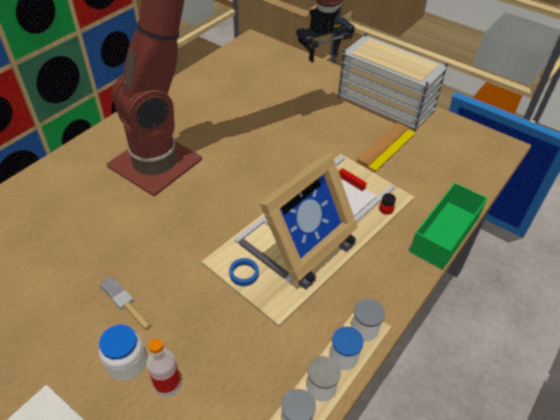

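The top view shows the press base with corners near (175,149), (343,160), (340,239) and (167,227), the red block near (195,194) and the raised screen over (235-318,157-220). In the scene view the screen's outer face is around (310,215). I'll enlarge both for sharper points.

Run:
```python
import cv2
a=cv2.imread("pics/top0.png")[140:250,155:355]; cv2.imwrite("pics/top_c.png",cv2.resize(a,None,fx=4,fy=4,interpolation=cv2.INTER_CUBIC))
a=cv2.imread("pics/scene0.png")[150:320,200:420]; cv2.imwrite("pics/scene_c.png",cv2.resize(a,None,fx=3.5,fy=3.5,interpolation=cv2.INTER_CUBIC))
```

```text
(no output)
```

View pics/top_c.png

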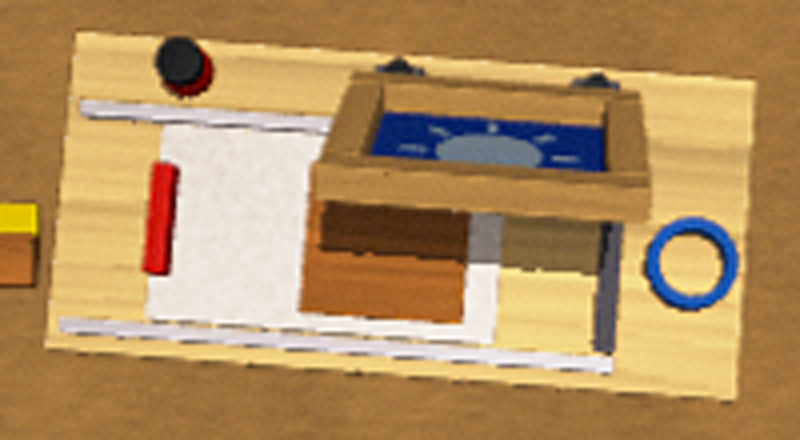

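View pics/scene_c.png

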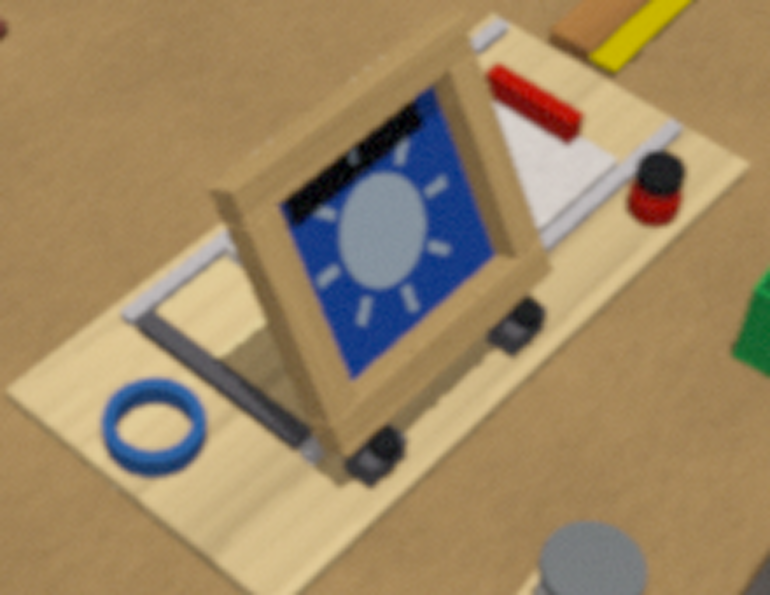

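Crop points: the top view gives the base corners (78,33), (754,80), (736,400), (47,347), the block's outer top edge (152,163)-(145,272), and the screen's front outer edge (316,164)-(650,181). The scene view gives the red block, base corners (493,14), (748,163), (10,390) and the screen's front edge near (240,207)-(468,40). Next I fit the pose.

```bash
cat > fit.py <<'E'
import numpy as np, cv2
from scipy.optimize import least_squares
from workcell import camera_params
P={n:camera_params(n) for n in("top","scene")}
def proj(n,X):
    p=P[n]; c=p["R"]@X+p["t"]; c=p["intrinsics"]@c; return c[:2]/c[2]
top=lambda u,v:np.array([155+(u+.5)/4-.5,140+(v+.5)/4-.5])
sc=lambda u,v:np.array([200+(u+.5)/3.5-.5,150+(v+.5)/3.5-.5])
B=lambda x,y,z:('b',x,y,z)
obs=[("top",top(78,33),'b',50,400,18),("top",top(754,80),'b',50,-240,18),("top",top(736,400),'b',-250,-240,18),("top",top(47,347),'b',-250,400,18),
("scene",sc(493,14),'b',-250,400,18),("scene",sc(748,163),'b',50,400,18),("scene",sc(10,390),'b',-250,-240,18),
("top",top(151,163),'r',50,160,46),("top",top(144,272),'r',-50,160,46),
("scene",sc(580,120),'r',50,160,46),
("top",top(317,164),'s',-250,130,30),("top",top(650,181),'s',-250,-130,30),
("top",top(314,200),'s',-250,130,0),("top",top(648,220),'s',-250,-130,0),
("scene",sc(240,207),'s',-250,-130,30),("scene",sc(468,42),'s',-250,130,30),("scene",sc(548,265),'s',-10,130,30),("scene",sc(217,188),'s',-250,-130,0),
]
def world(q,k,x,y,z):
    X,Y,yaw,by,th=q
    if k=='r': x,y,z=x-125,y+by*1000,z+18
    if k=='s':
        c,s=np.cos(th),np.sin(th); x,z=c*x+s*z, -s*x+c*z+46
    c,s=np.cos(yaw),np.sin(yaw)
    return np.array([X+(c*x-s*y)/1e3,Y+(s*x+c*y)/1e3,z/1e3])
def res(q): return np.concatenate([proj(o[0],world(q,*o[2:]))-o[1] for o in obs])
if __name__=="__main__":
    r=least_squares(res,[.6,0,-.05,.15,1],loss="soft_l1")
    q=r.x; print(np.round(q,4))
    for o,e in zip(obs,res(q).reshape(-1,2)): print(o[0],o[2:],e.round(1))
    np.save("q.npy",q)
    print("face",world(q,'r',0,160,30),"home face",world([*q[:3],.055,0],'r',0,160,30))
    for th in (q[4],.5,.2,0): print(th,world([*q[:4],th],'s',-234,0,30))
    print("camS",-P["scene"]["R"].T@P["scene"]["t"])
E
python3 fit.py
```

```text
[ 0.693  -0.0042 -0.0888  0.1425  1.058 ]
top ('b', 50, 400, 18) [-0.9 -0.5]
top ('b', 50, -240, 18) [ 0.5 -0.9]
top ('b', -250, -240, 18) [ 0.3 -0.4]
top ('b', -250, 400, 18) [-0.7  0.7]
scene ('b', -250, 400, 18) [-0.9 -1. ]
scene ('b', 50, 400, 18) [ 0.5 -0.6]
scene ('b', -250, -240, 18) [-1.6 -0.2]
top ('r', 50, 160, 46) [ 1.  -0.4]
top ('r', -50, 160, 46) [ 0.3 -0.1]
scene ('r', 50, 160, 46) [ 0.7 -2. ]
top ('s', -250, 130, 30) [-0.8 -1.3]
top ('s', -250, -130, 30) [0.8 0.2]
top ('s', -250, 130, 0) [-0.1 -1.2]
top ('s', -250, -130, 0) [ 0.3 -0.5]
scene ('s', -250, -130, 30) [-1.  -4.3]
scene ('s', -250, 130, 30) [-0.3 -8.1]
scene ('s', -10, 130, 30) [1.9 1.5]
scene ('s', -250, -130, 0) [-2.1 -0. ]
face [0.5953579  0.30815644 0.048     ] home face [0.58759776 0.22103812 0.048     ]
1.0579860443114033 [0.60471283 0.0036623  0.26461922]
0.5 [0.50281062 0.01273932 0.18451305]
0.2 [0.47053447 0.01561435 0.12189062]
0 [0.45995187 0.016557   0.076     ]
camS [ 1.139429   -0.84082299  1.239384  ]
```

Call:
step_arm(
  slide=[
    [-40, -8, 0],
    [-80, -15, 0],
    [-120, -23, 0],
    [-160, -31, 0],
    [-200, -38, 0],
    [-240, -46, 0],
    [-280, -54, 0],
    [-320, -61, 0],
    [-360, -69, 0],
    [-400, -77, 0],
    [-400, -77, 0],
    [-400, -77, 40],
    [-400, -77, 80],
    [-400, -77, 120],
    [-400, -77, 150],
    [-400, -77, 170],
    [-400, -77, 183],
    [-400, -77, 187],
    [-400, -77, 187],
  ],
  roll=[0.12, 0.25, 0.37, 0.49, 0.62, 0.74, 0.87, 0.99, 1.11, 1.236, 1.236, 1.236, 1.236, 1.236, 1.236, 1.236, 1.236, 1.236, 1.236],
  jaw=0,
)

```text
t: 2.48
tool_pos: [0.6006, 0.358, 0.0442]
tcp_rot: [0.738, 0.675, 0.0, 0.0]
wrist_force: [0.2, -0.8, 0.9]
width: 0.003
grip_force: 0.0
```

```bash
cat > go.py <<'E'
# state, and tool-axis shift in mm to given world point
import sys,numpy as np
from scipy.spatial.transform import Rotation as R
from workcell import robot
s=robot.state(); M=R.from_quat(s["tcp_rot"]).as_matrix()
print("t",s["t"],"tcp",s["tool_pos"].round(4),"f",s["wrist_force"].round(1),"q",s["joint_pos"].round(2),"w",round(s["width"],3)); print(M.round(4))
for a in sys.argv[1:]:
    p=np.array(eval(a)); print(a,"->",(M.T@(p-s["tool_pos"])*1e3).round(1))
E
python3 go.py "[.5954,.3082,.043]" "[.5876,.2210,.043]"
python3 - <<'E'
from workcell import grab_frame
import cv2
a=grab_frame("top")[120:260,120:360,::-1]; b=grab_frame("scene")[120:300,200:440,::-1]
f=lambda i:cv2.resize(i,(400*2//2*1,300)) 
cv2.imwrite("pics/p1.png",cv2.vconcat([cv2.resize(a,(480,280)),cv2.resize(b,(480,320))]))
E
```

```text
t 2.475 tcp [0.6006 0.358  0.0442] f [ 0.2 -0.8  0.9] q [-0.85  0.59  0.35  1.54 -0.22  1.05 -0.53] w 0.003
[[ 8.89e-02  9.96e-01  7.00e-04]
 [ 9.96e-01 -8.89e-02  5.00e-04]
 [ 6.00e-04  7.00e-04 -1.00e+00]]
[.5954,.3082,.043] -> [-50.1  -0.8   1.2]
[.5876,.2210,.043] -> [-137.6   -0.8    1.1]
```

View pics/p1.png

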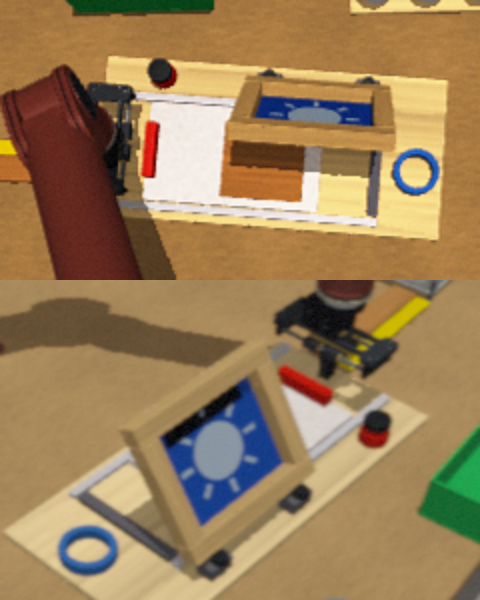

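The fingers stand at about (125,140) in the top half, left of the red block at (150,148) and clear of everything. I'll make contact gently.

Call:
step_arm(
  slide=[
    [-10, 0, 2],
    [-20, 0, 2],
    [-28, 0, 2],
    [-32, 0, 2],
    [-35, 0, 2],
    [-38, 0, 2],
    [-41, 0, 2],
    [-44, 0, 2],
    [-47, 0, 2],
    [-50, 0, 2],
  ],
  roll=[0, 0, 0, 0, 0, 0, 0, 0, 0, 0],
)

```text
t: 3.82
tool_pos: [0.5958, 0.3079, 0.0416]
tcp_rot: [0.738, 0.675, 0.0, -0.0]
wrist_force: [0.2, 3.0, 0.4]
width: 0.003
grip_force: 1.5
```

Call:
step_arm(
  slide=[
    [-3, 0, 0],
    [-6, 0, 0],
    [-10, 0, 0],
    [-14, 0, 0],
    [-18, 0, 0],
    [-22, 0, 0],
    [-26, 0, 0],
    [-30, 0, 0],
    [-34, 0, 0],
    [-38, 0, 0],
    [-42, 0, 0],
    [-46, 0, 0],
    [-50, 0, 0],
    [-54, 0, 0],
    [-57, 0, 0],
    [-60, 0, 0],
    [-62, 0, 0],
    [-63, 0, 0],
    [-64, 0, 0],
  ],
  roll=[0, 0, 0, 0, 0, 0, 0, 0, 0, 0, 0, 0, 0, 0, 0, 0, 0, 0, 0],
)

```text
t: 6.2
tool_pos: [0.5901, 0.2443, 0.0416]
tcp_rot: [0.738, 0.675, 0.0, -0.0]
wrist_force: [-0.4, 3.7, 1.0]
width: 0.004
grip_force: 1.9
```

```bash
python3 go.py "[.5884,.2304,.0416]"
```

```text
t 6.2 tcp [0.5901 0.2443 0.0416] f [-0.4  3.7  1. ] q [-0.76  0.49  0.38  1.7  -0.21  0.99 -0.39] w 0.004
[[ 8.88e-02  9.96e-01  1.00e-04]
 [ 9.96e-01 -8.88e-02  1.00e-04]
 [ 1.00e-04  1.00e-04 -1.00e+00]]
[.5884,.2304,.0416] -> [-14.   -0.5  -0. ]
```

Call:
step_arm(
  slide=[
    [-1, 0, 0],
    [-2, 0, 0],
    [-3, 0, 0],
    [-4, 0, 0],
    [-5, 0, 0],
    [-6, 0, 0],
    [-7, 0, 0],
    [-8, 0, 0],
    [-9, 0, 0],
    [-10, 0, 0],
  ],
  roll=[0, 0, 0, 0, 0, 0, 0, 0, 0, 0],
)

```text
t: 7.45
tool_pos: [0.5892, 0.2342, 0.0416]
tcp_rot: [0.738, 0.675, 0.0, 0.0]
wrist_force: [0.3, 4.8, 2.3]
width: 0.005
grip_force: 2.0
```

Call:
step_arm(
  slide=[
    [-0.7, 0, 0],
    [-1.4, 0, 0],
    [-2, 0, 0],
    [-2.5, 0, 0],
  ],
  roll=[0, 0, 0, 0],
)

```text
t: 7.95
tool_pos: [0.589, 0.232, 0.0416]
tcp_rot: [0.738, 0.675, 0.0, -0.0]
wrist_force: [1.0, 5.2, 0.3]
width: 0.001
grip_force: 2.7
```

Call:
step_arm(
  slide=[
    [-0.6, 0, 0],
    [-1.2, 0, 0],
    [-1.8, 0, 0],
    [-2.2, 0, 0],
  ],
  roll=[0, 0, 0, 0],
)

```text
t: 8.45
tool_pos: [0.5892, 0.2318, 0.0417]
tcp_rot: [0.737, 0.675, 0.001, -0.0]
wrist_force: [3.3, 10.5, -1.1]
width: 0.004
grip_force: 5.5
```

Call:
step_arm(
  slide=[
    [-0.5, 0, 0],
    [-1, 0, 0],
    [-1.5, 0, 0],
    [-1.5, 0, 0],
  ],
  roll=[0, 0, 0, 0],
)

```text
t: 8.95
tool_pos: [0.5895, 0.2317, 0.0421]
tcp_rot: [0.737, 0.676, 0.002, -0.001]
wrist_force: [4.5, 13.7, -1.0]
width: 0.004
grip_force: 6.8
```

```bash
python3 go.py
python3 - <<'E'
from workcell import grab_frame
import cv2
a=grab_frame("top")[150:250,160:350,::-1]; 
cv2.imwrite("pics/p2.png",cv2.resize(a,(760,400),interpolation=cv2.INTER_CUBIC))
E
```

```text
t 8.95 tcp [0.5895 0.2317 0.0421] f [ 4.5 13.7 -1. ] q [-0.74  0.48  0.38  1.72 -0.21  0.98 -0.37] w 0.004
[[ 0.0866  0.9962  0.0027]
 [ 0.9962 -0.0866  0.0041]
 [ 0.0043  0.0024 -1.    ]]
```

View pics/p2.png

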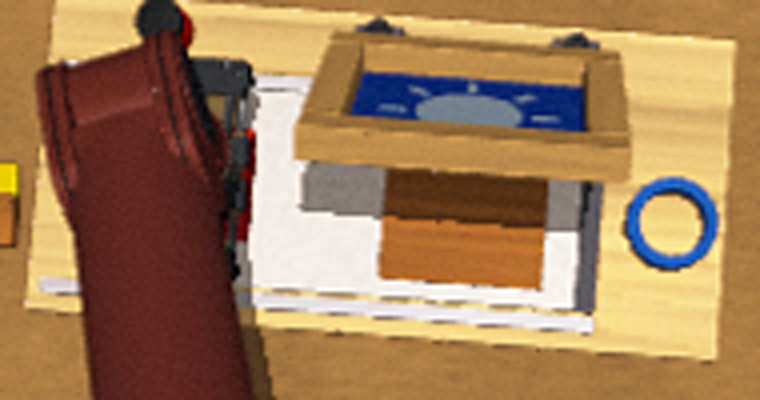

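In the picture the board's right end meets the dark stop at about (578,240). The force rose to 14 N with no further motion, so the board is home. I'll back off and rise.

Call:
step_arm(
  slide=[
    [2, 0, 0],
    [5, 0, 0],
    [10, 0, 0],
    [20, 0, 0],
    [35, 0, 0],
    [50, 0, 0],
    [50, 0, -40],
    [50, 0, -90],
    [50, 0, -140],
    [50, 0, -190],
    [50, 0, -240],
    [50, 0, -290],
    [50, 0, -318],
    [50, 0, -318],
  ],
  roll=[0, 0, 0, 0, 0, 0, 0, 0, 0, 0, 0, 0, 0, 0],
)

```text
t: 10.75
tool_pos: [0.5938, 0.279, 0.3622]
tcp_rot: [0.738, 0.675, 0.002, 0.001]
wrist_force: [-0.4, 0.3, -0.4]
width: 0.009
grip_force: 0.0
```

```bash
python3 go.py "[.657,0,.36]"
```

```text
t 10.75 tcp [0.5938 0.279  0.3622] f [-0.4  0.3 -0.4] q [-0.82  0.33  0.43  1.24 -0.14  1.6  -0.5 ] w 0.009
[[ 0.0882  0.9961  0.0038]
 [ 0.9961 -0.0882  0.0021]
 [ 0.0024  0.0036 -1.    ]]
[.657,0,.36] -> [-272.4   87.5    1.9]
```

Call:
step_arm(
  slide=[
    [-20, 9, 0],
    [-50, 20, 0],
    [-80, 35, 0],
    [-110, 50, 0],
    [-140, 65, 0],
    [-170, 75, 0],
    [-200, 82, 0],
    [-230, 87, 0],
    [-255, 88, 0],
    [-272, 88, 0],
    [-272, 88, 0],
  ],
  roll=[-0.15, -0.31, -0.47, -0.63, -0.79, -0.95, -1.11, -1.27, -1.43, -1.571, -1.571],
)

```text
t: 12.12
tool_pos: [0.6564, -0.002, 0.3585]
tcp_rot: [0.046, 0.999, -0.0, -0.001]
wrist_force: [-0.2, 0.7, 0.3]
width: 0.002
grip_force: 0.0
```

```bash
python3 go.py "[.6470,0,.296]"
python3 - <<'E'
from workcell import grab_frame
import cv2
a=grab_frame("top")[130:250,160:360,::-1]; b=grab_frame("scene")[110:320,200:420,::-1]
cv2.imwrite("pics/p3.png",cv2.hconcat([cv2.resize(a,(500,300)),cv2.resize(b,(300,300))]))
import numpy as np
from fit import proj
from workcell import robot
print(proj("scene",robot.state()["tool_pos"]-[0,0,.008]))
E
```

```text
t 12.125 tcp [ 0.6564 -0.002   0.3585] f [-0.2  0.7  0.3] q [-0.3   0.33  0.33  1.24 -0.1   1.59  1.49] w 0.002
[[-9.958e-01  9.180e-02 -1.400e-03]
 [ 9.180e-02  9.958e-01 -5.000e-04]
 [ 1.400e-03 -6.000e-04 -1.000e+00]]
[.6470,0,.296] -> [ 9.4  1.1 62.6]
[322.26878569 167.83736112]
```

View pics/p3.png

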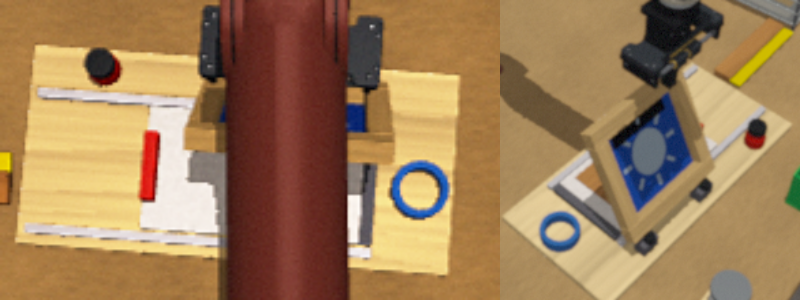

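The gripper is above and behind the screen's front bar, and the red block stays home at (150,165). I'll descend on the far side and approach along the face normal.

Call:
step_arm(
  slide=[
    [3, 1, 20],
    [6, 1, 40],
    [9, 1, 58],
    [9, 1, 63],
    [16, 1, 67],
    [22, 1, 70],
    [27, 1, 73],
    [31, 1, 75],
    [33, 1, 76],
    [33, 1, 76],
  ],
  roll=[0, 0, 0, 0, 0, 0, 0, 0, 0, 0],
)

```text
t: 13.48
tool_pos: [0.6237, 0.0031, 0.2836]
tcp_rot: [0.044, 0.999, 0.0, 0.0]
wrist_force: [-0.5, 0.2, 0.2]
width: 0.006
grip_force: 0.0
```

Call:
step_arm(
  slide=[
    [1.7, 0, 1],
    [3.5, 0, 2],
    [5.2, 0, 3],
    [7, 0, 4],
    [8.7, 0, 5],
    [10.4, 0, 6],
  ],
  roll=[0, 0, 0, 0, 0, 0],
)

```text
t: 14.22
tool_pos: [0.6133, 0.004, 0.2775]
tcp_rot: [0.044, 0.999, -0.0, 0.0]
wrist_force: [0.2, 0.3, 0.4]
width: 0.007
grip_force: 0.0
```

Call:
step_arm(
  slide=[
    [1.7, 0, 1],
    [3.5, 0, 2],
    [5.2, 0, 3],
    [7, 0, 4],
    [7, 0, 4],
  ],
  roll=[0, 0, 0, 0, 0],
)

```text
t: 14.85
tool_pos: [0.6069, 0.0046, 0.2739]
tcp_rot: [0.044, 0.999, 0.0, 0.001]
wrist_force: [3.3, 0.2, 0.9]
width: 0.003
grip_force: 1.5
```

Run:
```python
import numpy as np
f=lambda t:240*np.array([np.cos(t+.1254),-np.sin(t+.1254)])
t0=1.034
for g in (np.linspace(1.015,.56,19),np.linspace(.54,.12,18)):
    print([[int(round(v[0])),0,int(round(v[1]))] for v in [f(t)-f(t0) for t in g]]); t0=g[-1]
```

```text
[[4, 0, 2], [10, 0, 4], [15, 0, 7], [20, 0, 10], [26, 0, 13], [31, 0, 16], [36, 0, 19], [41, 0, 23], [46, 0, 26], [51, 0, 30], [56, 0, 34], [60, 0, 38], [65, 0, 42], [69, 0, 46], [74, 0, 50], [78, 0, 54], [82, 0, 59], [86, 0, 63], [90, 0, 68]]
[[3, 0, 4], [7, 0, 8], [10, 0, 13], [13, 0, 18], [17, 0, 23], [20, 0, 28], [23, 0, 33], [26, 0, 38], [28, 0, 44], [31, 0, 49], [34, 0, 54], [36, 0, 60], [38, 0, 65], [40, 0, 71], [42, 0, 77], [44, 0, 82], [45, 0, 88], [47, 0, 94]]
```

Call:
step_arm(
  slide=[
    [4, 0, 2],
    [10, 0, 4],
    [15, 0, 7],
    [20, 0, 10],
    [26, 0, 13],
    [31, 0, 16],
    [36, 0, 19],
    [41, 0, 23],
    [46, 0, 26],
    [51, 0, 30],
    [56, 0, 34],
    [60, 0, 38],
    [65, 0, 42],
    [69, 0, 46],
    [74, 0, 50],
    [78, 0, 54],
    [82, 0, 59],
    [86, 0, 63],
    [90, 0, 68],
  ],
  roll=[0, 0, 0, 0, 0, 0, 0, 0, 0, 0, 0, 0, 0, 0, 0, 0, 0, 0, 0],
)

```text
t: 17.23
tool_pos: [0.5166, 0.0127, 0.2053]
tcp_rot: [0.044, 0.999, 0.0, 0.0]
wrist_force: [1.9, 1.1, 1.4]
width: 0.006
grip_force: 1.4
```

```bash
python3 go.py
```

```text
t 17.225 tcp [0.5166 0.0127 0.2053] f [1.9 1.1 1.4] q [-0.38  0.07  0.28  1.83 -0.02  1.24  1.39] w 0.006
[[-9.961e-01  8.860e-02  1.000e-04]
 [ 8.860e-02  9.961e-01  0.000e+00]
 [-1.000e-04  0.000e+00 -1.000e+00]]
```

Call:
step_arm(
  slide=[
    [3, 0, 4],
    [7, 0, 8],
    [10, 0, 13],
    [13, 0, 18],
    [17, 0, 23],
    [20, 0, 28],
    [23, 0, 33],
    [26, 0, 38],
    [28, 0, 44],
    [31, 0, 49],
    [34, 0, 54],
    [36, 0, 60],
    [38, 0, 65],
    [40, 0, 71],
    [42, 0, 77],
    [44, 0, 82],
    [45, 0, 86],
    [46, 0, 90],
  ],
  roll=[0, 0, 0, 0, 0, 0, 0, 0, 0, 0, 0, 0, 0, 0, 0, 0, 0, 0],
)

```text
t: 19.48
tool_pos: [0.4708, 0.0167, 0.1153]
tcp_rot: [0.044, 0.999, -0.0, -0.0]
wrist_force: [-2.7, -0.6, 2.4]
width: 0.006
grip_force: 1.2
```

```bash
python3 go.py "[.470,.016,.086]"
```

```text
t 19.475 tcp [0.4708 0.0167 0.1153] f [-2.7 -0.6  2.4] q [-0.39  0.06  0.27  2.04 -0.02  1.04  1.37] w 0.006
[[-9.961e-01  8.860e-02 -4.000e-04]
 [ 8.860e-02  9.961e-01 -0.000e+00]
 [ 4.000e-04 -1.000e-04 -1.000e+00]]
[.470,.016,.086] -> [ 0.7 -0.8 29.3]
```

Call:
step_arm(
  slide=[
    [1, 0, 3],
    [2, 0, 6],
    [2, 0, 9],
    [3, 0, 12],
    [3, 0, 15],
    [4, 0, 18],
    [4, 0, 20],
    [4, 0, 22],
    [4, 0, 23.5],
    [4, 0, 25],
    [4, 0, 26],
    [4, 0, 27],
    [4, 0, 28],
  ],
  roll=[0, 0, 0, 0, 0, 0, 0, 0, 0, 0, 0, 0, 0],
)

```text
t: 21.1
tool_pos: [0.467, 0.017, 0.0875]
tcp_rot: [0.044, 0.999, -0.0, 0.0]
wrist_force: [-1.1, -0.2, 1.8]
width: 0.004
grip_force: 1.2
```

Call:
step_arm(
  slide=[
    [0, 0, 0.6],
    [0, 0, 1.2],
    [0, 0, 1.8],
    [0, 0, 2.4],
  ],
  roll=[0, 0, 0, 0],
)

```text
t: 21.6
tool_pos: [0.467, 0.0171, 0.0851]
tcp_rot: [0.044, 0.999, -0.0, 0.0]
wrist_force: [-1.4, 0.6, 1.2]
width: 0.004
grip_force: 1.2
```

Call:
step_arm(
  slide=[
    [0, 0, 0.6],
    [0, 0, 1.2],
    [0, 0, 1.8],
    [0, 0, 2.4],
    [0, 0, 3],
  ],
  roll=[0, 0, 0, 0, 0],
)

```text
t: 22.22
tool_pos: [0.4671, 0.0171, 0.0841]
tcp_rot: [0.045, 0.999, 0.0, -0.0]
wrist_force: [-14.9, -0.4, 35.3]
width: 0.008
grip_force: 17.7
```

Call:
step_arm(
  slide=[
    [0, 0, -1],
    [0, 0, -3],
    [0, 0, -8],
    [0, 0, -20],
    [0, 0, -50],
    [0, 0, -100],
    [0, 0, -150],
    [0, 50, -180],
    [0, 110, -180],
    [0, 170, -180],
    [0, 230, -180],
    [0, 280, -180],
    [0, 320, -180],
    [0, 320, -180],
  ],
  roll=[0, 0, 0, 0, 0, 0, 0, 0, 0, 0, 0, 0, 0, 0],
)

```text
t: 23.98
tool_pos: [0.4942, 0.3393, 0.2619]
tcp_rot: [0.042, 0.999, 0.0, -0.0]
wrist_force: [1.1, -1.0, 0.5]
width: 0.006
grip_force: 0.0
```

```bash
python3 go.py
python3 - <<'E'
from workcell import grab_frame
import cv2
a=grab_frame("top")[130:250,160:360,::-1]; b=grab_frame("scene")[110:320,200:420,::-1]
cv2.imwrite("pics/p4.png",cv2.hconcat([cv2.resize(a,(480,288)),cv2.resize(b,(302,288))]))
import numpy as np
from fit import world,proj
q=np.load("q.npy"); q[4]=0; q[3]=.055
for x,y in((-250,130),(-250,-130),(-10,-130),(-10,130)):
    p=proj("top",world(q,'s',x,y,30)); s=proj("scene",world(q,'s',x,y,30)); print(((p-[160,130])*2.4).round(),((s-[200,110])*1.3714+[480,0]).round())
E
```

```text
t 23.975 tcp [0.4942 0.3393 0.2619] f [ 1.1 -1.   0.5] q [-0.69  0.22  0.01  1.55 -0.    1.38  0.81] w 0.006
[[-9.965e-01  8.390e-02 -1.000e-03]
 [ 8.390e-02  9.965e-01  5.000e-04]
 [ 1.000e-03  4.000e-04 -1.000e+00]]
[184. 244.] [601.  96.]
[360. 256.] [518. 159.]
[370.  95.] [604. 223.]
[197.  84.] [685. 151.]
```

View pics/p4.png

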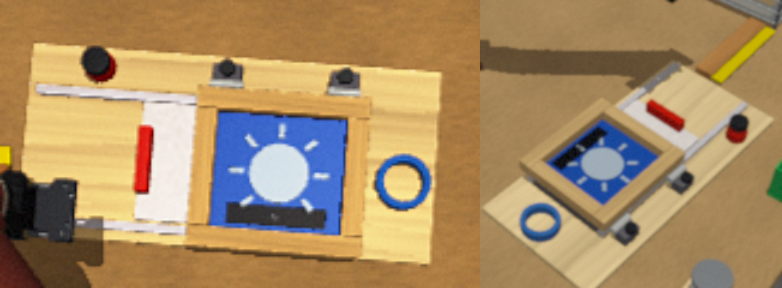

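The screen lies flat: its outer corners at about (195,86), (370,97), (360,256) and (187,245) match the predicted closed corners. The red block is still home at (143,160), and the jar and tape have not moved. I'll hand in.

```bash
python3 -c "
from workcell import robot; print(robot.sign_off())"
```

```text
the job is handed in; nothing more can be done
None
```

The board was pushed home against its stop first, then the screen was closed flat with fingertip pushes, and the job was handed in at about 24 s with the robot touching nothing; no verdict came back.

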